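Rebuild the engraver's bayonet fume filter

ROBOT

A 7-joint arm with a two-finger parallel gripper is mounted at the origin on the work surface. World frame = base frame: x ahead of the robot, y to its left, z up, the work surface at z = 0. Lengths are in m, angles in rad, forces in N, time in s.
With the tool pointing down it reaches from about 0.4 to 0.875 m from the base axis. Payload 19.3 kg.
Tool frame: the origin (TCP) lies at the very end of the fingers, on their centre line; the grasp point (between the pads) lies 19 mm behind it; z points along the fingers, y is the line along which they close (so a half turn about z gives the same grasp; the last joint's range is limited). The gripper opens to 85 mm and grips with 20 to 120 N. Pads are 22 mm wide; open, the fingers measure 114 mm over their backs; the gripper's body (76 mm by 85 mm) begins 54 mm behind the grasp point. The pads swing forward as they close: fully open they stand 13 mm farther back than shut.
Start: joints at [-1.412, 0.521, -0.036, 1.599, 0.021, 1.021, -0.113], TCP at [0.142, 0.609, 0.231] pointing down, gripper open.
Joint ranges: [-2.91, 2.91], [-0.3, 2.13], [-1.5, 1.42], [0.17, 2.43], [-1.26, 4.41], [0.16, 1.93], [-2.52, 2.52]. Speed limits (rad/s): [1.89, 1.89, 2.39, 2.39, 3.01, 3.01, 3.01].

INTERFACE

Orientations are given as [roll, pitch, yaw] about the fixed x, y, z axes, in that order (R = Rz(yaw) Ry(pitch) Rx(roll)).
In Python, from workcell import monitor, optics, job_done gives the robot as it stands.
- The arm moves only by the shell command python3 -m handwheel 'ROWS' [FORCE]. ROWS is JSON, a list of rows, each an object of numbers: "dx", "dy", "dz": the shift along the tool's x, y, z in cm; "wx", "wy", "wz": the turn, a rotation vector about the tool's x, y, z in rad; "claw": the opening in per cent of the stroke, from 0 (shut) to 100 (fully open). A call has 1 to 8 rows; each row shifts and turns the commanded pose from where the row before left it, along the tool's axes as they then stand; what a row does not reach is not made up. A row lasts 1/8 s, in which the tool goes at most 62.5 mm and 10.7 degrees, less where a joint would pass 70% of its speed; a pose out of reach is approached as far as the arm can. A call with a gripper value outside its range is refused whole. The fingers move at their own pace and stop on an object; FORCE is the grip in N (left out, the last holds). Time passes only in rows, so rows that do not move let the fingers close. It gives the time, the measured TCP pose, the force, the opening and the grip force at its end, in the units of the state.
- monitor.observe(): the state, without advancing time (a new reading comes with each control period).
- optics.grab_frame(name): name is "scene" or "top" or "wrist"; returns a dict with "frame" (420x560x3 uint8, blue, green, red), "fovy" (degrees; the focal length in pixels is half the picture's height over the tangent of half this angle, whatever the lens; pixels are square), "cx", "cy" (the principal point, pixels), "R" (3x3) and "t" (3): a world point X has camera coordinates R X + t. Camera axes: x right, y down, z forward; pixel columns grow to the right and rows downward; lengths in m; the calibration is good to about 2 mm. The wrist camera is an equidistant fisheye: a pixel r from the principal point sees the ray r / f radians off the axis. A picture is of the moment at which its call begins. There is no depth.
- job_done(): hands the job in; it is judged then, once.
Trained networks look in the newest picture that a camera, given by its name, has taken for a name from the list of things; names that differ only in an ending like _2 or _b are one class to them, and where a whole thing is asked for, a point or a joint stands for the part that bears it (a point fixed in the world has none). Each returns a list of dicts, best first, with "p" (0 to 1); they miss things now and then, are a little off and sometimes report something else, mostly with a low value. They report only what shows in the picture. A call takes as long as a camera call. They do not tell look-alikes from the thing itself.
- optics.masks_of(name, camera): "region" (420x560 bool, what is visible of it) and "rect" ([left, top, width, height] in pixels, round what is visible of it).
The state is a dict: "clock": time; "qpos": joint angles; "qd": joint speeds; "joint_efforts": joint torques, N m; "position": TCP position; "tool_rot": TCP orientation; "force": force on the tool from outside, world axes, zero at the start; "moment": the same for the moment, N m; "grip_width": finger opening in m; "finger_force": force on a finger pad.
Only numpy, scipy, OpenCV 4.12 (cv2) and the standard library are available. Lean on these libraries where they do the work, as an engineer would, in place of code of your own. Each camera call takes 0.05 s, during which the arm holds its last target. There are 200 camera calls.

TASK

Rebuild the laser engraver's fume filter: first set the fresh green filter stage into the filter base and lock it with a quarter-turn clockwise, fully home against its stop; then lock the black cap with the orange bar onto the green stage in the same way. Leave the spent grey stage and everything else on the bench where they are, and let go of the finished stack.

Things in the scene. Friction and masses are not known exactly. Their poses are not given: they have to be found in the camera images.
- filter_base: Fixed base: grey plate 100 x 100 x 24 mm carrying a black round boss, 52 mm wide, up to z = 52 mm, with the socket in its top; white hose stub on its +x side. Origin on the boss axis at bench height, z up. Slots at +x and -x (yellow marks on the plate), red dots at +y and -y. A locked stage has its origin 40 mm above this one and its x axis within 5 degrees of this y axis.
- base_socket (a point): Centre of the base's socket mouth, level with its rim, 52 mm above the bench. Bayonet socket: 34 mm round mouth, two entry slots along +x and -x, 17 mm wide, reaching 23 mm from the axis; lip 5 mm thick, pocket 14 mm deep. A plug enters if within about 0.1 rad and 1.5 mm, until its shoulder rests on the rim.
- stage_socket (a point): Centre of the socket mouth in the green stage's top, 56 mm above its origin. Same socket as the base's. In both the plug turns clockwise seen from above, 1.5 rad (86 degrees) from the slots to a solid stop; anticlockwise is blocked. No spring or click: only friction, light torque (under 0.5 N m); 2 mm vertical play, so turn with little or no downward push.
- green_stage: Fresh filter stage, loose, upright: green drum 52 mm wide from z = 12 mm (shoulder) to 56 mm (rim), white inside, about 0.18 kg. Origin on the axis under its foot, z up. Grip pads on its +y and -y sides, flat, upright, 32 mm wide, drum height, 56 mm over their faces: hold it there. Yellow stripes at +x and -x mark its lugs. The socket in its top has its slots at +x and -x.
- stage_plug (a point): Underside of the green stage's foot, on its axis. Bayonet plug, the same on stage and cap: spigot 30 mm in diameter, 12 mm tall up to the shoulder, with two lugs at its very bottom along +x and -x, each 11 mm wide, 5 mm tall, reaching 22 mm from the axis. Either way round fits.
- cap: Inlet cap, loose, upright: black disc 52 mm wide from z = 12 to 24 mm, orange grip bar on top 48 mm long along x, 14 mm thick along y, up to z = 54 mm; about 0.12 kg. Origin on the axis under its foot, z up. Same plug; lugs at +x and -x, under the bar's ends. Hold it by the bar. Locked, its origin is 44 mm above the green stage's and its x within 5 degrees of the stage's y.
- spent_stage: Spent filter stage, loose, upright: same shape and size as the green one but grey with a brown filter inside. Not to be used. Origin under its foot.
- cleaner: Bystander: bottle of lens cleaner, 52 mm in diameter, 150 mm tall. Origin at its underside.
- mug: Bystander: blue mug, 80 mm in diameter, 90 mm tall. Origin at its underside.
- screwdriver: Bystander: screwdriver lying on the bench.
- dust_brush: Bystander: brush lying on the bench.
- lens_can: Bystander: small aluminium lens can, 40 mm in diameter, 25 mm tall. Origin at its underside.
There are look-alikes about, which are no part of the job. Leave any purple look-alike of the cap alone.

How it is judged:
By the outcome, as a careful person would: the job done as asked, in the order asked, and still so for the second after the job is handed in, with the robot touching nothing.
It also fails if it takes over 64 s, if anything falls off the work surface, if the arm or the gripper's body presses on something with over 40 N, if the wrist force passes 120 N, or if a joint passes its speed limit or range.

## Working session

There is one attempt and no reset: what is moved stays moved. The work goes in short steps, Python scripts to look and compute and a shell command to move; the robot and the scene stay as the last step left them, time stands still between calls to the robot, and variables do not carry over. Pictures are saved under pics/ and viewed, at most 13 in all, crops included, and the job is handed in when it is done.

```bash
mkdir -p pics; ls; python3 - <<'E'
from workcell import monitor, optics
import cv2
s=monitor.observe(); print({k:s[k] for k in ('clock','position','tool_rot','grip_width')})
for n in('scene','top'):
    f=optics.grab_frame(n); cv2.imwrite(f'pics/{n}0.png',f['frame']); print(n,f['fovy'],f['cx'],f['cy'],f['R'],f['t'])
    for o in('filter_base','green_stage','cap','spent_stage'):
        print(o,[(round(d['p'],2),d['rect']) for d in optics.masks_of(o,n)])
E
```

```text
pics
{'clock': 0.0, 'position': array([0.14172178, 0.60838955, 0.2307362 ]), 'tool_rot': array([-3.14048339e+00,  7.70622105e-05,  2.91278699e+00]), 'grip_width': 0.08535281218463897}
scene 42.89324821758289 274.8990229060808 202.17667766415101 [[-0.8983071   0.43926891  0.009337  ]
 [ 0.36788517  0.76360592 -0.5306284 ]
 [-0.24021835 -0.47323232 -0.84755314]] [ 0.47830766 -0.18898438  1.71937209]
filter_base [(0.82, [250.2, 186.5, 54.4, 38.7])]
green_stage [(0.84, [192.0, 127.0, 21.7, 22.1])]
cap [(0.78, [260.0, 135.3, 16.5, 16.3]), (0.65, [253.0, 113.2, 17.2, 11.4]), (0.61, [230.8, 124.1, 15.7, 21.9]), (0.58, [281.8, 101.2, 11.4, 18.3])]
spent_stage [(0.57, [308.0, 250.6, 21.7, 30.0]), (0.25, [250.4, 186.3, 55.2, 38.7])]
top 49.574833572550375 287.51091093484825 209.62877644529075 [[ 0.01136485 -0.99990256 -0.00810646]
 [-0.98075162 -0.00956607 -0.19502499]
 [ 0.19492844  0.01016686 -0.98076477]] [0.00760281 0.51578504 1.17343548]
filter_base []
green_stage [(0.77, [390.0, 158.9, 24.1, 19.9])]
cap [(0.88, [356.4, 222.3, 21.6, 22.4]), (0.86, [393.5, 267.9, 19.3, 16.3]), (0.79, [392.3, 232.0, 18.7, 18.9]), (0.7, [380.3, 197.3, 19.3, 23.8])]
spent_stage [(0.55, [194.7, 198.4, 21.4, 25.9])]
```

```bash
python3 - <<'E'
import cv2, numpy as np
a=cv2.imread('pics/scene0.png')[85:295,170:350]; b=cv2.imread('pics/top0.png')[130:310,170:430]
a=cv2.resize(a,None,fx=2.8,fy=2.8,interpolation=2);b=cv2.resize(b,None,fx=3,fy=3,interpolation=2)
cv2.imwrite('pics/a.png',a);cv2.imwrite('pics/b.png',b)
E
```

```text
(no output)
```

View pics/a.png

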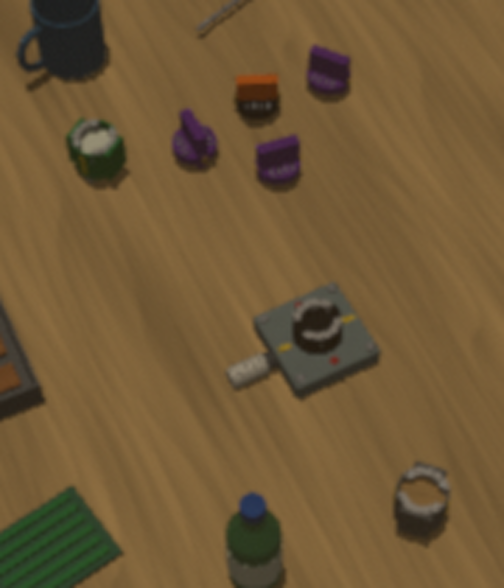

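View pics/b.png

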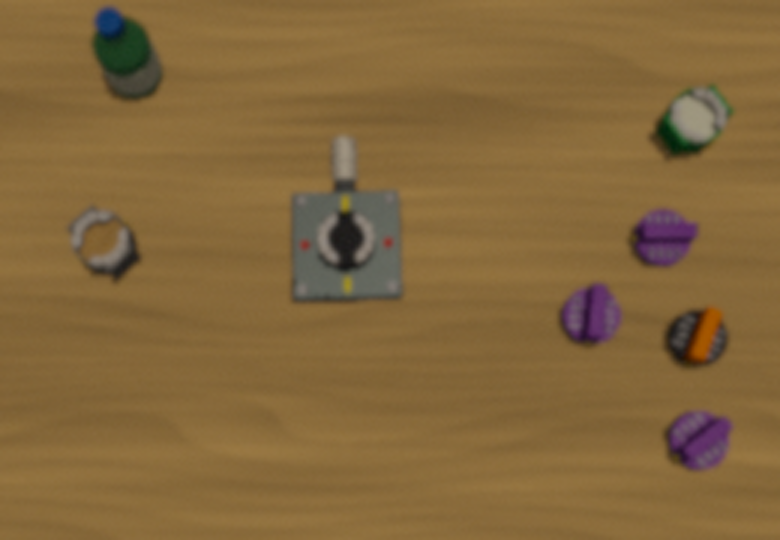

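Scene crop: the green drum is at (97,150) (full 204,139), and the orange-bar cap at (258,96) (full 262,119). Three purple look-alikes are at (195,140), (278,160) and (328,70). The base is at (318,335), and the grey spent stage with a brown inside at (420,500). Top crop: green (693,118), cap (698,337), base boss (346,238). Only the black disc with the orange bar fits the cap's description, and only the green drum fits the stage's.

```bash
cat > h.py <<'E'
import numpy as np, cv2
from workcell import monitor, optics
from scipy.spatial.transform import Rotation as Rn
def ray(f,u,v):
    F=210/np.tan(np.radians(f['fovy']/2)); d=np.array([u-f['cx'],v-f['cy']])/F
    if f['name']=='wrist':
        r=np.hypot(*d); c=np.r_[d/r*np.sin(r),np.cos(r)] if r>1e-9 else np.array([0,0,1.])
    else: c=np.r_[d,1]
    R=np.array(f['R']); return -R.T@np.array(f['t']), R.T@c
def at(f,u,v,z):
    o,d=ray(f,u,v); return o+d*(z-o[2])/d[2]
def px(f,X):
    c=np.array(f['R'])@X+f['t']; F=210/np.tan(np.radians(f['fovy']/2))
    if f['name']=='wrist':
        r=np.hypot(c[0],c[1]); th=np.arctan2(r,c[2]); return np.array([f['cx'],f['cy']])+F*th*c[:2]/max(r,1e-9)
    return np.array([f['cx'],f['cy']])+F*c[:2]/c[2]
def grab(n):
    f=optics.grab_frame(n); f['name']=n; return f
def move(X,yaw,T=None):
    "tool-frame shift (cm) and turn wz to a TCP goal, tool straight down, jaw yaw (mod pi)"
    s=monitor.observe(); R=Rn.from_euler('xyz',s['tool_rot']).as_matrix()
    d=R.T@(np.array(X)-s['position'])*100
    y=s['tool_rot'][2]; w=-((yaw-y+np.pi/2)%np.pi-np.pi/2)
    print('d cm',d.round(2),'wz',round(w,3),'rot',s['tool_rot'].round(3),'q',s['qpos'].round(2))
E
python3 - <<'E'
from h import *
f=grab('top')
for n,u,v,z in [('green top',170+693/3,130+118/3,.056),('base rim',170+346/3,130+238/3,.052),('yel1',170+345/3,130+203/3,.024),('yel2',170+347/3,130+285/3,.024),('red1',170+305/3,130+245/3,.024),('red2',170+388/3,130+243/3,.024),('bar a',170+711/3,130+316/3,.054),('bar b',170+697/3,130+355/3,.054),('purple',170+665/3,130+232/3,.05),('pad+',170+727/3,130+98/3,.05),('pad-',170+661/3,130+148/3,.03)]:
    print(n,at(f,u,v,z).round(4))
f=grab('wrist'); cv2.imwrite('pics/w0.png',f['frame']); print(f['fovy'],f['cx'],f['cy'],f['R'],f['t'])
print('scene check'); g=grab('scene'); print(px(g,np.array([.45,-.2,.05])))
E
```

```text
green top [ 0.6295 -0.2947  0.056 ]
base rim [0.5162 0.0189 0.052 ]
yel1 [0.5547 0.0207 0.024 ]
yel2 [0.4781 0.0179 0.024 ]
red1 [0.5149 0.0568 0.024 ]
red2 [ 0.5175 -0.0192  0.024 ]
bar a [ 0.4487 -0.3044  0.054 ]
bar b [ 0.414  -0.2907  0.054 ]
purple [ 0.5249 -0.2672  0.05  ]
pad+ [ 0.6506 -0.328   0.05  ]
pad- [ 0.6082 -0.2706  0.03  ]
65.70646984690485 282.54287033974254 211.45085858984402 [[ 2.26729171e-01  9.73957771e-01  3.77399779e-04]
 [ 9.36764178e-01 -2.18176844e-01  2.73627007e-01]
 [ 2.66583490e-01 -6.16856899e-02 -9.61835806e-01]] [-0.62548967 -0.03698948  0.3778244 ]
scene check
[270.61948221 137.04310147]
```

```bash
python3 -m handwheel '[{"dx":-4.2,"dy":-3.3},{"dx":-4.2,"dy":-3.3},{"dx":-4.2,"dy":-3.3},{"dx":-4.2,"dy":-3.3},{"dx":-4.2,"dy":-3.3},{"dx":-4.2,"dy":-3.3},{"dx":-4.2,"dy":-3.3},{"dx":-4.2,"dy":-3.3}]'; python3 -m handwheel '[{"dx":-4.2,"dy":-3.3},{"dx":-4.2,"dy":-3.3},{"dx":-4.2,"dy":-3.3},{"dx":-4.2,"dy":-3.3},{}]'
python3 - <<'E'
from h import *
move([.63,-.295,.2],.63)
f=grab('wrist'); cv2.imwrite('pics/w1.png',f['frame'])
s=monitor.observe();R=Rn.from_euler('xyz',s['tool_rot']).as_matrix()
o,_=ray(f,0,0);print('cam in tool',R.T@(o-s['position']),'base px',px(f,np.array([.5165,.0189,.052])),'TCP px',px(f,s['position']))
print([(d['p'],d['rect']) for d in optics.masks_of('filter_base','wrist')])
E
```

```text
d cm [-68.05 -76.93   3.13] wz -0.859 rot [-3.142  0.     2.913] q [-1.41  0.52 -0.04  1.6   0.02  1.02 -0.11]
cam in tool [ 0.06788823  0.00035201 -0.1424865 ] base px [ 53.10822352 425.42611608] TCP px [281.67668706 265.91080376]
[]schema error: expected keys dx, dy, dz, wx, wy, wz, claw
schema error: expected keys dx, dy, dz, wx, wy, wz, claw
```

```bash
python3 -m handwheel '[{"dx":-4.2,"dy":-3.3,"dz":0,"wx":0,"wy":0,"wz":0,"claw":100},{"dx":-4.2,"dy":-3.3,"dz":0,"wx":0,"wy":0,"wz":0,"claw":100},{"dx":-4.2,"dy":-3.3,"dz":0,"wx":0,"wy":0,"wz":0,"claw":100},{"dx":-4.2,"dy":-3.3,"dz":0,"wx":0,"wy":0,"wz":0,"claw":100},{"dx":-4.2,"dy":-3.3,"dz":0,"wx":0,"wy":0,"wz":0,"claw":100},{"dx":-4.2,"dy":-3.3,"dz":0,"wx":0,"wy":0,"wz":0,"claw":100},{"dx":-4.2,"dy":-3.3,"dz":0,"wx":0,"wy":0,"wz":0,"claw":100},{"dx":-4.2,"dy":-3.3,"dz":0,"wx":0,"wy":0,"wz":0,"claw":100}]'; python3 -m handwheel '[{"dx":-4.2,"dy":-3.3,"dz":0,"wx":0,"wy":0,"wz":0,"claw":100},{"dx":-4.2,"dy":-3.3,"dz":0,"wx":0,"wy":0,"wz":0,"claw":100},{"dx":-4.2,"dy":-3.3,"dz":0,"wx":0,"wy":0,"wz":0,"claw":100},{"dx":0,"dy":0,"dz":0,"wx":0,"wy":0,"wz":0,"claw":100}]'
python3 - <<'E'
from h import *
move([.63,-.295,.2],.63)
f=grab('wrist'); cv2.imwrite('pics/w1.png',f['frame'])
s=monitor.observe()
print('base px',px(f,np.array([.5165,.0189,.052])),'TCP px',px(f,s['position']))
print([(d['p'],d['rect']) for d in optics.masks_of('filter_base','wrist')])
E
```

```text
clock: 1.75
position: [0.4101, 0.274, 0.2316]
tool_rot: [3.141, 0.0, 2.913]
force: [1.1, 1.3, 0.5]
grip_width: 0.0853
finger_force: 0.0
clock: 2.25
position: [0.5113, 0.1467, 0.2313]
tool_rot: [-3.141, 0.001, 2.907]
force: [-0.1, 0.2, -0.8]
grip_width: 0.0855
finger_force: 0.0
d cm [-21.8  -40.2    3.19] wz -0.864 rot [-3.141e+00  1.000e-03  2.907e+00] q [-0.49  0.38  0.13  1.85 -0.06  0.92  1.  ]
base px [168.60289923 221.08108155] TCP px [285.49293393 262.63024029]
[(0.84, [128.9, 163.0, 107.5, 127.8])]
```

View pics/w1.png

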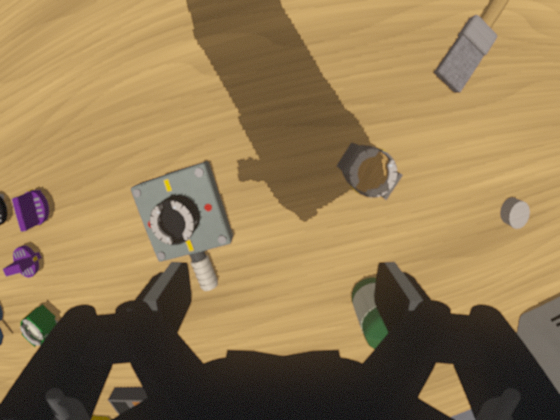

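Wrist view: the base boss is at about (174,218), predicted (169,221), so the calibration agrees. The spent stage is at (372,172) and green at (40,325). Next I go above the green stage.

```bash
python3 -m handwheel '[{"dx":-2.7,"dy":-5,"dz":0,"wx":0,"wy":0,"wz":0,"claw":100},{"dx":-2.7,"dy":-5,"dz":0,"wx":0,"wy":0,"wz":0,"claw":100},{"dx":-2.7,"dy":-5,"dz":0,"wx":0,"wy":0,"wz":0,"claw":100},{"dx":-2.7,"dy":-5,"dz":0,"wx":0,"wy":0,"wz":0,"claw":100},{"dx":-2.7,"dy":-5,"dz":0,"wx":0,"wy":0,"wz":0,"claw":100},{"dx":-2.7,"dy":-5,"dz":0,"wx":0,"wy":0,"wz":0,"claw":100},{"dx":-2.7,"dy":-5,"dz":0,"wx":0,"wy":0,"wz":0,"claw":100},{"dx":-2.7,"dy":-5,"dz":0,"wx":0,"wy":0,"wz":0,"claw":100}]'; python3 -m handwheel '[{"dx":0,"dy":0,"dz":0,"wx":0,"wy":0,"wz":0.18,"claw":100},{"dx":0,"dy":0,"dz":0,"wx":0,"wy":0,"wz":0.18,"claw":100},{"dx":0,"dy":0,"dz":0,"wx":0,"wy":0,"wz":0.18,"claw":100},{"dx":0,"dy":0,"dz":0,"wx":0,"wy":0,"wz":0.18,"claw":100},{"dx":0,"dy":0,"dz":0,"wx":0,"wy":0,"wz":0.18,"claw":100},{"dx":0,"dy":0,"dz":0,"wx":0,"wy":0,"wz":0.18,"claw":100},{"dx":0,"dy":0,"dz":0,"wx":0,"wy":0,"wz":0.18,"claw":100},{"dx":0,"dy":0,"dz":0,"wx":0,"wy":0,"wz":0.18,"claw":100}]'; python3 -m handwheel '[{"dx":0,"dy":0,"dz":0,"wx":0,"wy":0,"wz":0.18,"claw":100},{"dx":0,"dy":0,"dz":0,"wx":0,"wy":0,"wz":0.18,"claw":100},{"dx":0,"dy":0,"dz":0,"wx":0,"wy":0,"wz":0.18,"claw":100},{"dx":0,"dy":0,"dz":0,"wx":0,"wy":0,"wz":0.18,"claw":100},{"dx":0,"dy":0,"dz":0,"wx":0,"wy":0,"wz":0.1,"claw":100},{"dx":0,"dy":0,"dz":0,"wx":0,"wy":0,"wz":0,"claw":100}]'
python3 - <<'E'
from h import *
move([.63,-.295,.2],.63)
f=grab('wrist'); cv2.imwrite('pics/w2.png',f['frame'])
for X in ([.63,-.295,.056],[.431,-.297,.054]): print(px(f,np.array(X)))
for o in('green_stage','cap'):print([(d['p'],d['rect']) for d in optics.masks_of(o,'wrist')])
E
```

```text
clock: 3.35
position: [0.6299, -0.288, 0.2314]
tool_rot: [3.141, 0.0, 2.915]
force: [0.5, 1.6, -0.1]
grip_width: 0.0857
finger_force: 0.0
clock: 4.35
position: [0.6296, -0.2863, 0.2312]
tool_rot: [-3.142, -0.001, 1.469]
force: [1.3, 0.7, -0.7]
grip_width: 0.0855
finger_force: 0.0
clock: 5.1
position: [0.6295, -0.2865, 0.231]
tool_rot: [-3.141, -0.0, 0.655]
force: [-0.3, 0.4, 0.0]
grip_width: 0.0854
finger_force: 0.0
d cm [-0.48  0.7   3.1 ] wz 0.025 rot [-3.141 -0.     0.655] q [-0.09  0.76  0.78  1.43 -0.56  1.18 -0.15]
[288.80226929 197.27567178]
[190.03689836 324.11363924]
[(0.91, [265.9, 165.7, 58.5, 51.5])]
[(0.87, [200.8, 222.7, 38.0, 49.7]), (0.73, [123.3, 232.5, 44.5, 47.1]), (0.68, [182.8, 290.0, 38.6, 40.3])]
```

View pics/w2.png

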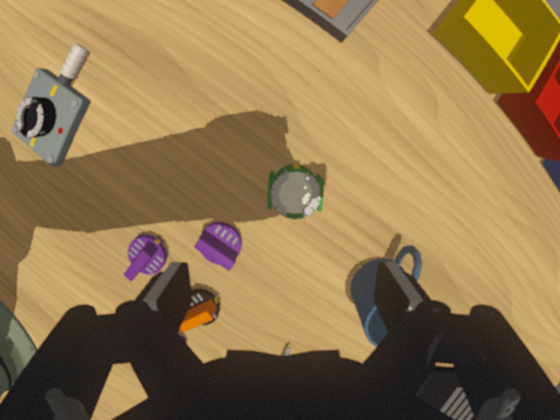

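Wrist view: the green drum is at (296,192) with pads left and right at (270,192) and (322,192), and the yellow stripe at (297,165). The cap is at (195,310) and the mug at (385,305). I'll enlarge the green drum.

```bash
python3 - <<'E'
from h import *
f=grab('wrist')
cv2.imwrite('pics/w2c.png',cv2.resize(f['frame'][150:350,180:440],None,fx=3,fy=3,interpolation=2))
print('rim', [at(f,u,v,.056).round(4) for u,v in((296,192),(295,190))],'mug',at(f,385,300,.05).round(3), at(f,404,250,.045).round(3))
E
```

```text
rim [array([ 0.6384, -0.2984,  0.056 ]), array([ 0.6394, -0.2964,  0.056 ])] mug [ 0.6   -0.466  0.05 ] [ 0.66  -0.441  0.045]
```

View pics/w2c.png

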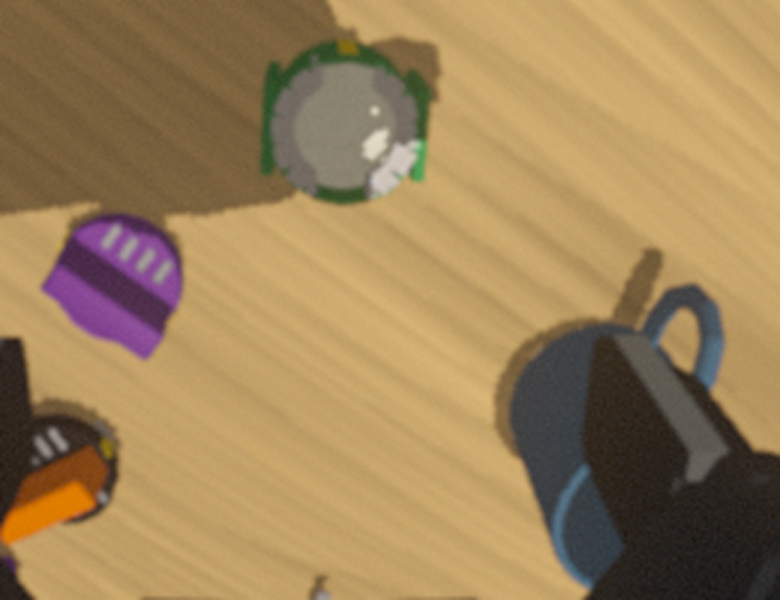

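Crop: rim centre (345,122), i.e. full (295,190.7). The stripe is straight up at (347,46), with pads left and right at (265,118) and (424,125).

```bash
python3 - <<'E'
from h import *
f=grab('wrist')
P=lambda x,y,z:at(f,180+x/3,150+y/3,z)
c=P(345,122,.056);y=P(347,46,.055)-c;l=P(264,118,.056);r=P(426,122,.056)
print(c,'stripe ang',np.arctan2(y[1],y[0]),np.hypot(*y[:2]),'padc',(l+r)/2,'w',np.hypot(*(r-l)[:2]),'ang+90',np.arctan2((r-l)[1],(r-l)[0])+np.pi/2)
for a,b in(((272,62),(266,172)),((427,78),(424,180))):
    d=P(*a,.056)-P(*b,.056);print(np.arctan2(d[1],d[0]))
move([*c[:2],.12],.655)
f=grab('top')
for z,X in((.056,c),): print('top px of c, crop',(px(f,np.r_[c[:2],z])-[170,130])*3)
E
```

```text
[ 0.63879764 -0.2970737   0.056     ] stripe ang 0.6357719670515691 0.025423809845115358 padc [ 0.63943249 -0.29669999  0.056     ] w 0.05416341018590096 ang+90 0.6318340764907209
0.5928185167605773
0.6549937271466298
d cm [ 0.21  1.32 11.14] wz -0.001 rot [-3.141 -0.     0.654] q [-0.09  0.76  0.78  1.43 -0.56  1.18 -0.15]
top px of c, crop [695.18634588 108.1894179 ]
```

```bash
python3 -m handwheel '[{"dx":0.2,"dy":1.3,"dz":4,"wx":0,"wy":0,"wz":0.02,"claw":100},{"dx":0,"dy":0,"dz":4,"wx":0,"wy":0,"wz":0,"claw":100},{"dx":0,"dy":0,"dz":4,"wx":0,"wy":0,"wz":0,"claw":100},{"dx":0,"dy":0,"dz":4,"wx":0,"wy":0,"wz":0,"claw":100},{"dx":0,"dy":0,"dz":3,"wx":0,"wy":0,"wz":0,"claw":100},{"dx":0,"dy":0,"dz":2,"wx":0,"wy":0,"wz":0,"claw":100},{"dx":0,"dy":0,"dz":0,"wx":0,"wy":0,"wz":0,"claw":100}]'; python3 -m handwheel '[{"dx":0,"dy":0,"dz":0,"wx":0,"wy":0,"wz":0,"claw":55},{"dx":0,"dy":0,"dz":0,"wx":0,"wy":0,"wz":0,"claw":55},{"dx":0,"dy":0,"dz":0,"wx":0,"wy":0,"wz":0,"claw":55},{"dx":0,"dy":0,"dz":0,"wx":0,"wy":0,"wz":0,"claw":55}]' 40
```

```text
clock: 6.28
position: [0.638, -0.2972, 0.0204]
tool_rot: [-3.14, 0.001, 0.633]
force: [-0.2, -0.5, -0.4]
grip_width: 0.0858
finger_force: 0.0
clock: 6.78
position: [0.6391, -0.2976, 0.0228]
tool_rot: [3.14, -0.001, 0.633]
force: [-2.6, 1.3, 5.0]
grip_width: 0.0553
finger_force: 41.6
```

```bash
python3 -m handwheel '[{"dx":0,"dy":0,"dz":-2,"wx":0,"wy":0,"wz":0,"claw":50},{"dx":0,"dy":0,"dz":-4,"wx":0,"wy":0,"wz":0,"claw":50},{"dx":0,"dy":0,"dz":-4,"wx":0,"wy":0,"wz":0,"claw":50},{"dx":0,"dy":0,"dz":-4,"wx":0,"wy":0,"wz":0,"claw":50},{"dx":0,"dy":0,"dz":-2,"wx":0,"wy":0,"wz":0,"claw":50}]' 60; python3 -m handwheel '[{"dx":2.25,"dy":-4,"dz":0,"wx":0,"wy":0,"wz":0,"claw":50},{"dx":2.25,"dy":-4,"dz":0,"wx":0,"wy":0,"wz":0,"claw":50},{"dx":2.25,"dy":-4,"dz":0,"wx":0,"wy":0,"wz":0,"claw":50},{"dx":2.25,"dy":-4,"dz":0,"wx":0,"wy":0,"wz":0,"claw":50},{"dx":2.25,"dy":-4,"dz":0,"wx":0,"wy":0,"wz":0,"claw":50},{"dx":2.25,"dy":-4,"dz":0,"wx":0,"wy":0,"wz":0,"claw":50},{"dx":2.25,"dy":-4,"dz":0,"wx":0,"wy":0,"wz":0,"claw":50}]'; python3 -m handwheel '[{"dx":0,"dy":0,"dz":0,"wx":0,"wy":0,"wz":-0.18,"claw":50},{"dx":0,"dy":0,"dz":0,"wx":0,"wy":0,"wz":-0.18,"claw":50},{"dx":0,"dy":0,"dz":0,"wx":0,"wy":0,"wz":-0.18,"claw":50},{"dx":0,"dy":0,"dz":0,"wx":0,"wy":0,"wz":-0.18,"claw":50},{"dx":0,"dy":0,"dz":0,"wx":0,"wy":0,"wz":-0.18,"claw":50},{"dx":0,"dy":0,"dz":0,"wx":0,"wy":0,"wz":-0.18,"claw":50},{"dx":0,"dy":0,"dz":0,"wx":0,"wy":0,"wz":-0.18,"claw":50}]'; python3 -m handwheel '[{"dx":0,"dy":0,"dz":0,"wx":0,"wy":0,"wz":-0.18,"claw":50},{"dx":0,"dy":0,"dz":0,"wx":0,"wy":0,"wz":-0.18,"claw":50},{"dx":0,"dy":0,"dz":0,"wx":0,"wy":0,"wz":-0.18,"claw":50},{"dx":0,"dy":0,"dz":0,"wx":0,"wy":0,"wz":-0.18,"claw":50},{"dx":0,"dy":0,"dz":0,"wx":0,"wy":0,"wz":-0.18,"claw":50},{"dx":0,"dy":0,"dz":0,"wx":0,"wy":0,"wz":-0.18,"claw":50},{"dx":0,"dy":0,"dz":0,"wx":0,"wy":0,"wz":-0.18,"claw":50},{"dx":0,"dy":0,"dz":0,"wx":0,"wy":0,"wz":0,"claw":50}]'
python3 - <<'E'
from h import *
move([.5165,.0189,.12],.035)
f=grab('wrist'); cv2.imwrite('pics/w3.png',f['frame'])
print(px(f,np.array([.5165,.0189,.052])))
print([(d['p'],d['rect']) for d in optics.masks_of('filter_base','wrist')])
E
```

```text
clock: 7.4
position: [0.639, -0.2978, 0.1848]
tool_rot: [3.139, -0.002, 0.633]
force: [0.6, 0.0, -2.2]
grip_width: 0.0551
finger_force: 64.7
clock: 8.28
position: [0.5994, 0.0232, 0.1814]
tool_rot: [-3.141, -0.0, 0.633]
force: [1.1, 0.4, -1.6]
grip_width: 0.055
finger_force: 65.0
clock: 9.15
position: [0.5997, 0.0215, 0.1814]
tool_rot: [-3.141, -0.0, 1.899]
force: [-1.2, -0.5, -2.3]
grip_width: 0.0551
finger_force: 64.9
clock: 10.15
position: [0.5998, 0.0213, 0.1814]
tool_rot: [3.141, -0.0, -3.132]
force: [0.7, -0.8, -1.4]
grip_width: 0.0552
finger_force: 64.8
d cm [ 8.33 -0.16  6.14] wz -0.025 rot [ 3.141 -0.    -3.132] q [-0.23  0.54  0.14  1.72 -0.1   0.88  1.53]
[280.51779011 102.88634638]
[(0.57, [226.4, 55.3, 115.8, 157.0])]
```

View pics/w3.png

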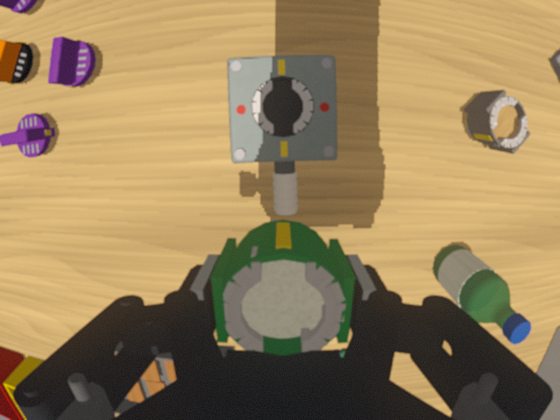

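Wrist view: the stage is held upright with its stripe at (283,236) and rim centre about (284,305). The base plate shows yellow marks at (282,67) and (284,149), red dots at (241,110) and (324,107), and the rim centre at about (282,106).

```bash
python3 - <<'E'
from h import *
f=grab('wrist'); g=f['frame']
hsv=cv2.cvtColor(g,cv2.COLOR_BGR2HSV)
def cents(lo,hi,win):
    m=cv2.inRange(hsv,np.array(lo),np.array(hi)); k=np.zeros_like(m); k[win[1]:win[3],win[0]:win[2]]=255
    n,_,st,c=cv2.connectedComponentsWithStats(m&k); return [c[i] for i in range(1,n) if st[i,4]>20]
ye=cents((18,150,100),(35,255,255),(230,55,340,160)); re=cents((0,150,100),(8,255,255),(230,90,340,125))+cents((172,150,100),(180,255,255),(230,90,340,125))
print(ye,re)
Y=[at(f,*p,.0245) for p in ye]; Rr=[at(f,*p,.0245) for p in re]; print(Y,Rr)
for A in(Y,Rr):
    if len(A)==2: d=A[0]-A[1]; print('mid',(A[0]+A[1])/2,'ang',np.arctan2(d[1],d[0])%(np.pi/2),'len',np.hypot(*d[:2]))
print('rim',at(f,282,106,.052))
q=[at(f,*p,.024) for p in((228,57),(335,56),(338,160),(232,162))]; print('plate',np.mean(q,0),[np.linalg.norm(q[i]-q[i-1]).round(4) for i in range(4)])
s=monitor.observe(); zr=s['position'][2]+.0345
print('stage rim',at(f,284.5,305,zr),'stripe',at(f,283.5,224,zr),'L/R',at(f,223,305,zr),at(f,346,305,zr),s['position'],s['tool_rot'])
E
```

```text
[array([280.46987952,  66.57831325]), array([283.5, 148.5])] [array([323.70588235, 106.54901961]), array([240.1627907 , 109.18604651])]
[array([0.48111049, 0.0188549 , 0.0245    ]), array([0.55704006, 0.02210135, 0.0245    ])] [array([0.51760945, 0.0584349 , 0.0245    ]), array([ 0.52052146, -0.0176214 ,  0.0245    ])]
mid [0.51907528 0.02047812 0.0245    ] ang 0.04273003827692001 len 0.07599893567863049
mid [0.51906545 0.02040675 0.0245    ] ang 0.038268950902554 len 0.07611201943716378
rim [0.51915909 0.0205177  0.052     ]
plate [0.51920521 0.02164919 0.024     ] [np.float64(0.0988), np.float64(0.0977), np.float64(0.0977), np.float64(0.0989)]
stage rim [0.60042638 0.02218585 0.21581639] stripe [0.56726788 0.02154473 0.21581639] L/R [ 0.60106303 -0.00195695  0.21581639] [0.60082726 0.04640325 0.21581639] [0.59982218 0.02149848 0.18131639] [-3.14146020e+00 -1.68463616e-04 -3.13452460e+00]
```

```bash
python3 -m handwheel '[{"dx":4,"dy":-0.05,"dz":0,"wx":0,"wy":0,"wz":-0.033,"claw":50},{"dx":4.1,"dy":0.05,"dz":2,"wx":0,"wy":0,"wz":0,"claw":50},{"dx":0,"dy":0,"dz":3,"wx":0,"wy":0,"wz":0,"claw":50},{"dx":0,"dy":0,"dz":2,"wx":0,"wy":0,"wz":0,"claw":50},{"dx":0,"dy":0,"dz":1,"wx":0,"wy":0,"wz":0,"claw":50},{"dx":0,"dy":0,"dz":0,"wx":0,"wy":0,"wz":0,"claw":50}]'
python3 - <<'E'
from h import *
move([.5187,.0202,.09],.04)
for n in('scene','top'):
    f=grab(n); cv2.imwrite(f'pics/{n}3.png',f['frame'])
E
```

```text
clock: 11.05
position: [0.5188, 0.0193, 0.1011]
tool_rot: [-3.141, -0.001, -3.099]
force: [0.5, 0.1, -2.0]
grip_width: 0.0553
finger_force: 64.8
d cm [0.01 0.09 1.11] wz 0.003 rot [-3.141e+00 -1.000e-03 -3.099e+00] q [-0.23  0.55  0.11  1.99 -0.1   0.61  1.56]
```

```bash
python3 -m handwheel '[{"dx":0,"dy":0.08,"dz":1.4,"wx":0,"wy":0,"wz":0,"claw":50},{"dx":0,"dy":0,"dz":1,"wx":0,"wy":0,"wz":0,"claw":50},{"dx":0,"dy":0,"dz":0.4,"wx":0,"wy":0,"wz":0,"claw":50},{"dx":0,"dy":0,"dz":0.4,"wx":0,"wy":0,"wz":0,"claw":50},{"dx":0,"dy":0,"dz":0,"wx":0,"wy":0,"wz":0,"claw":50}]'
```

```text
clock: 11.78
position: [0.5171, 0.0203, 0.0686]
tool_rot: [3.141, -0.004, -3.097]
force: [-7.4, 3.0, -5.3]
grip_width: 0.0553
finger_force: 64.5
```

```bash
python3 -m handwheel '[{"dx":0.2,"dy":0.05,"dz":0,"wx":0,"wy":0,"wz":0,"claw":50},{"dx":0,"dy":0,"dz":0.3,"wx":0,"wy":0,"wz":0,"claw":50},{"dx":0,"dy":0,"dz":0.2,"wx":0,"wy":0,"wz":0,"claw":50},{"dx":0,"dy":0,"dz":0,"wx":0,"wy":0,"wz":0,"claw":50}]'
```

```text
clock: 12.28
position: [0.5164, 0.0205, 0.0639]
tool_rot: [-3.142, -0.001, -3.097]
force: [-4.4, 1.4, -3.9]
grip_width: 0.0551
finger_force: 64.7
```

```bash
python3 -m handwheel '[{"dx":0.12,"dy":0.03,"dz":0.2,"wx":0,"wy":0,"wz":0,"claw":50},{"dx":0,"dy":0,"dz":0.15,"wx":0,"wy":0,"wz":0,"claw":50},{"dx":0,"dy":0,"dz":0,"wx":0,"wy":0,"wz":0,"claw":50}]'
```

```text
clock: 12.65
position: [0.5165, 0.0205, 0.0626]
tool_rot: [3.141, 0.002, -3.098]
force: [-12.0, -3.6, 41.9]
grip_width: 0.0552
finger_force: 70.0
```

```bash
python3 -m handwheel '[{"dx":0,"dy":0,"dz":-0.28,"wx":0,"wy":0,"wz":0,"claw":50},{"dx":0,"dy":0,"dz":0,"wx":0,"wy":0,"wz":0,"claw":50}]'
```

```text
clock: 12.9
position: [0.5161, 0.0207, 0.0638]
tool_rot: [-3.141, 0.001, -3.098]
force: [-0.9, -1.4, -0.2]
grip_width: 0.055
finger_force: 64.9
```

```bash
python3 -m handwheel '[{"dx":0,"dy":0,"dz":0,"wx":0,"wy":0,"wz":0.15,"claw":50},{"dx":0,"dy":0,"dz":0,"wx":0,"wy":0,"wz":0.15,"claw":50},{"dx":0,"dy":0,"dz":0,"wx":0,"wy":0,"wz":0.15,"claw":50},{"dx":0,"dy":0,"dz":0,"wx":0,"wy":0,"wz":0.15,"claw":50},{"dx":0,"dy":0,"dz":0,"wx":0,"wy":0,"wz":0.15,"claw":50},{"dx":0,"dy":0,"dz":0,"wx":0,"wy":0,"wz":0.15,"claw":50},{"dx":0,"dy":0,"dz":0,"wx":0,"wy":0,"wz":0.15,"claw":50},{"dx":0,"dy":0,"dz":0,"wx":0,"wy":0,"wz":0.15,"claw":50}]'; python3 -c "
from h import *
print(monitor.observe()['moment'])"
```

```text
clock: 13.9
position: [0.5165, 0.0218, 0.0635]
tool_rot: [3.14, -0.0, 1.982]
force: [2.8, 4.9, -2.3]
grip_width: 0.0557
finger_force: 64.8
[ 1.17807735 -0.38393048  0.02154992]
```

```bash
python3 -m handwheel '[{"dx":0,"dy":0,"dz":0,"wx":0,"wy":0,"wz":0.15,"claw":50},{"dx":0,"dy":0,"dz":0,"wx":0,"wy":0,"wz":0.12,"claw":50},{"dx":0,"dy":0,"dz":0,"wx":0,"wy":0,"wz":0.06,"claw":50},{"dx":0,"dy":0,"dz":0,"wx":0,"wy":0,"wz":0.04,"claw":50},{"dx":0,"dy":0,"dz":0,"wx":0,"wy":0,"wz":0,"claw":50}]'; python3 -c "
from h import *
print(monitor.observe()['moment'])"
```

```text
clock: 14.52
position: [0.518, 0.022, 0.0637]
tool_rot: [3.138, 0.0, 1.619]
force: [10.1, 5.1, -6.4]
grip_width: 0.0553
finger_force: 65.1
[ 1.19976196 -2.33201809  1.50352995]
```

```bash
python3 -m handwheel '[{"dx":0,"dy":0.12,"dz":0.05,"wx":0,"wy":0,"wz":0,"claw":50},{"dx":0,"dy":0,"dz":0,"wx":0,"wy":0,"wz":0,"claw":100},{"dx":0,"dy":0,"dz":0,"wx":0,"wy":0,"wz":0,"claw":100},{"dx":0,"dy":0,"dz":0,"wx":0,"wy":0,"wz":0,"claw":100},{"dx":0,"dy":0,"dz":-3,"wx":0,"wy":0,"wz":0,"claw":100},{"dx":0,"dy":0,"dz":-5,"wx":0,"wy":0,"wz":0,"claw":100},{"dx":0,"dy":0,"dz":-5,"wx":0,"wy":0,"wz":0,"claw":100},{"dx":0,"dy":-4,"dz":0,"wx":0,"wy":0,"wz":0,"claw":100}]'
python3 - <<'E'
from h import *
move([.431,-.297,.2],0)
f=grab('wrist'); g=grab('top')
p=px(f,np.array([.517,.0205,.096]));print(p)
b=(px(g,np.array([.517,.0205,.05]))).astype(int)
c=px(g,np.array([.431,-.297,.04])).astype(int)
A=cv2.resize(f['frame'],(560,420)); 
B=lambda q:cv2.resize(g['frame'][q[1]-25:q[1]+25,q[0]-30:q[0]+30],(240,200),interpolation=2)
cv2.imwrite('pics/m4.png',np.hstack([A,cv2.copyMakeBorder(np.vstack([B(b),B(c)]),0,20,0,0,0)]))
E
```

```text
clock: 15.52
position: [0.4794, 0.019, 0.1957]
tool_rot: [3.136, -0.0, 1.616]
force: [-0.9, 0.0, -1.0]
grip_width: 0.0854
finger_force: 0.0
d cm [-31.35  -6.25  -0.48] wz -1.526 rot [ 3.136 -0.     1.616] q [-0.72  0.43  0.73  2.04 -0.4   0.81  0.29]
[328.03620227 212.26460079]
```

View pics/m4.png

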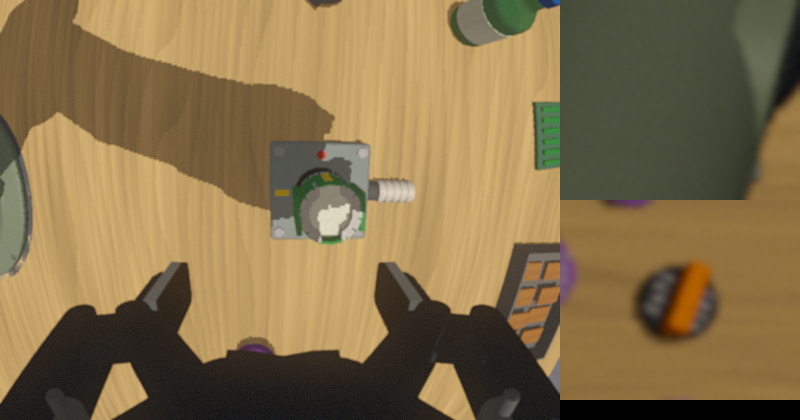

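The stage stands upright in the base at (330,214), stripe (327,178) pointing toward the red-dot side, so it turned as intended. The top-view crop shows the orange-bar cap untouched. Next I go over the cap.

```bash
python3 - <<'E'
from h import *
f=grab('wrist')
hsv=cv2.cvtColor(f['frame'],cv2.COLOR_BGR2HSV); m=cv2.inRange(hsv,np.array((18,150,80)),np.array((35,255,255))); m[:160]=0;m[260:]=0;m[:,:300]=0;m[:,380:]=0
n,_,st,c=cv2.connectedComponentsWithStats(m); print(st[1:],c[1:])
cv2.imwrite('pics/s4.png',cv2.resize(f['frame'][130:260,250:430],None,fx=4.4,fy=4.4,interpolation=2))
E
python3 -m handwheel '[{"dx":-5.2,"dy":-1.04,"dz":-0.6,"wx":0,"wy":0,"wz":0,"claw":100},{"dx":-5.2,"dy":-1.04,"dz":-0.6,"wx":0,"wy":0,"wz":0,"claw":100},{"dx":-5.2,"dy":-1.04,"dz":-0.6,"wx":0,"wy":0,"wz":0,"claw":100},{"dx":-5.2,"dy":-1.04,"dz":-0.6,"wx":0,"wy":0,"wz":0,"claw":100},{"dx":-5.2,"dy":-1.04,"dz":-0.6,"wx":0,"wy":0,"wz":0,"claw":100},{"dx":-5.2,"dy":-1.04,"dz":-0.6,"wx":0,"wy":0,"wz":0,"claw":60}]'; python3 -m handwheel '[{"dx":0,"dy":0,"dz":0,"wx":0,"wy":0,"wz":-0.165,"claw":60},{"dx":0,"dy":0,"dz":0,"wx":0,"wy":0,"wz":-0.165,"claw":60},{"dx":0,"dy":0,"dz":0,"wx":0,"wy":0,"wz":-0.165,"claw":60},{"dx":0,"dy":0,"dz":0,"wx":0,"wy":0,"wz":-0.165,"claw":60},{"dx":0,"dy":0,"dz":0,"wx":0,"wy":0,"wz":-0.165,"claw":60},{"dx":0,"dy":0,"dz":0,"wx":0,"wy":0,"wz":-0.165,"claw":60},{"dx":0,"dy":0,"dz":0,"wx":0,"wy":0,"wz":-0.165,"claw":60},{"dx":0,"dy":0,"dz":0,"wx":0,"wy":0,"wz":0,"claw":60}]'
python3 - <<'E'
from h import *
move([.431,-.297,.2],2.766)
f=grab('wrist'); s=monitor.observe()
print('pred',px(f,np.array([.431,-.297,.054])))
cv2.imwrite('pics/w5.png',cv2.resize(f['frame'][80:310,140:440],None,fx=2.6,fy=2.6,interpolation=2))
hsv=cv2.cvtColor(f['frame'],cv2.COLOR_BGR2HSV); m=cv2.inRange(hsv,np.array((5,170,130)),np.array((16,255,255)))
n,l,st,c=cv2.connectedComponentsWithStats(m)
for i in range(1,n):
    if st[i,4]>60: print(st[i],c[i],cv2.minAreaRect(np.argwhere(l==i)[:,::-1].astype(np.float32)))
E
```

```text
[[328 175  12   7  60]] [[333.71666667 178.1       ]]
clock: 16.42
position: [0.4286, -0.2974, 0.2292]
tool_rot: [3.142, 0.0, 1.616]
force: [1.2, 1.4, 0.5]
grip_width: 0.0698
finger_force: 0.0
clock: 17.42
position: [0.4288, -0.2958, 0.2289]
tool_rot: [3.141, -0.0, 2.769]
force: [0.1, -0.7, -0.8]
grip_width: 0.0511
finger_force: 0.0
d cm [-0.25 -0.03  2.89] wz 0.003 rot [ 3.141 -0.     2.769] q [ 0.15  0.39  0.44  1.89 -0.21  0.91  1.9 ]
pred [281.52987674 192.36294928]
[274 172  15  49 549] [281.61566485 193.66120219] ((281.3175048828125, 196.01443481445312), (13.440668106079102, 48.313751220703125), 2.602562189102173)
```

View pics/w5.png

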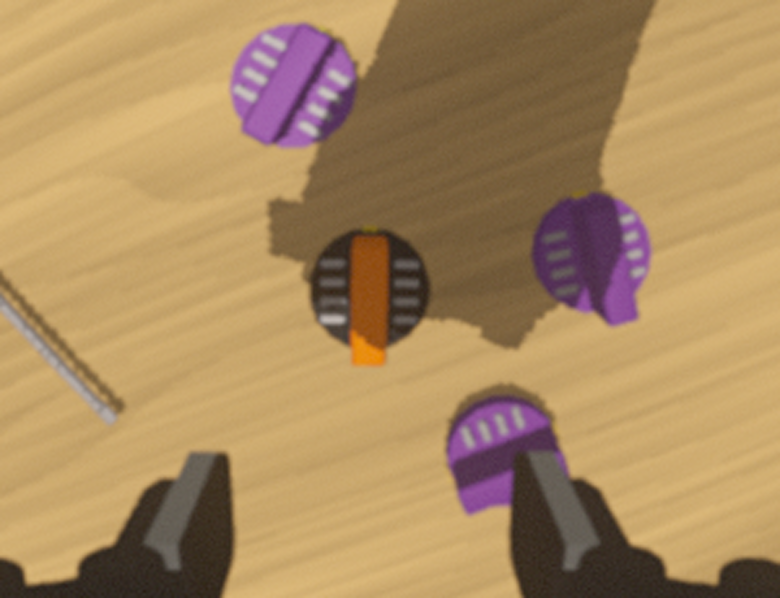

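View pics/s4.png

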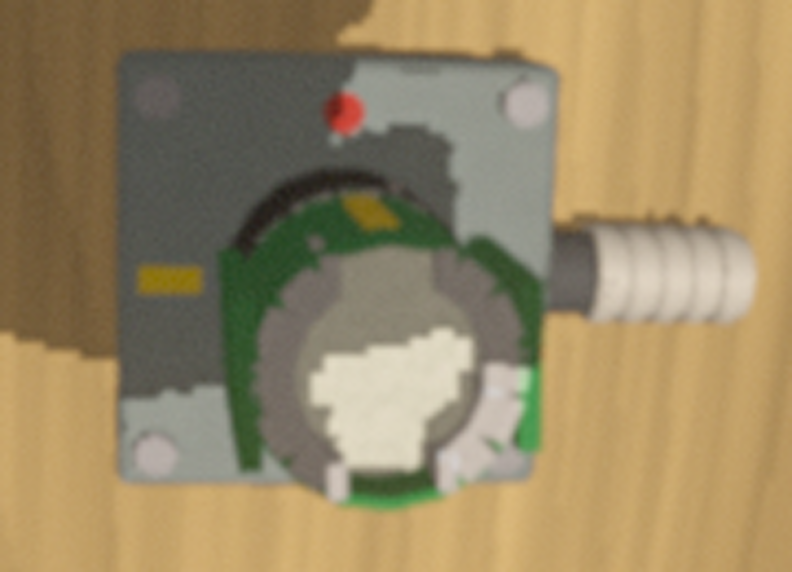

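Crop w5: the only orange-bar cap is at (370,290), full (282,191). Three purple look-alikes are at (293,85), (595,255) and (500,450), clear of it. Crop s4: the stage is seated, pads facing ±x of the base, slots vertical in the image.

```bash
python3 - <<'E'
from h import *
f=grab('wrist'); P=lambda x,y,z:at(f,140+x/2.6,80+y/2.6,z)
c=P(370,288,.024); a=P(370,238,.054); b=P(368.5,333,.054); print('disc',c,'bar mid',(a+b)/2,np.linalg.norm(a-b),'ang',np.arctan2(*(a-b)[1::-1]))
e=P(371,230,.024)-c;print('mark ang',np.arctan2(e[1],e[0]),np.linalg.norm(e))
X=(c+(a+b)/2)/2; move([*X[:2],.03],np.arctan2(*(a-b)[1::-1]))
print('purple',P(500,450,.024),P(595,255,.024))
E
```

```text
disc [ 0.43572264 -0.29803734  0.024     ] bar mid [ 0.42886334 -0.29564262  0.054     ] 0.03734273369196675 ang 2.750885321738026
mark ang 2.7497207672962283 0.024628303436339656
d cm [-0.39  0.03 19.89] wz 0.015 rot [-3.142 -0.     2.766] q [ 0.15  0.39  0.44  1.89 -0.21  0.91  1.89]
purple [ 0.52605365 -0.27079652  0.024     ] [ 0.45692753 -0.20328985  0.024     ]
```

```bash
python3 -m handwheel '[{"dx":-0.73,"dy":0.04,"dz":4,"wx":0,"wy":0,"wz":0.016,"claw":60},{"dx":0,"dy":0,"dz":4,"wx":0,"wy":0,"wz":0,"claw":60},{"dx":0,"dy":0,"dz":4,"wx":0,"wy":0,"wz":0,"claw":60},{"dx":0,"dy":0,"dz":4,"wx":0,"wy":0,"wz":0,"claw":60},{"dx":0,"dy":0,"dz":2.5,"wx":0,"wy":0,"wz":0,"claw":60},{"dx":0,"dy":0,"dz":1.4,"wx":0,"wy":0,"wz":0,"claw":60},{"dx":0,"dy":0,"dz":0,"wx":0,"wy":0,"wz":0,"claw":60}]'; python3 -m handwheel '[{"dx":0,"dy":0,"dz":0,"wx":0,"wy":0,"wz":0,"claw":5},{"dx":0,"dy":0,"dz":0,"wx":0,"wy":0,"wz":0,"claw":5},{"dx":0,"dy":0,"dz":0,"wx":0,"wy":0,"wz":0,"claw":5},{"dx":0,"dy":0,"dz":0,"wx":0,"wy":0,"wz":0,"claw":5},{"dx":0,"dy":0,"dz":0,"wx":0,"wy":0,"wz":0,"claw":5}]' 60
```

```text
clock: 18.4
position: [0.4353, -0.2977, 0.0297]
tool_rot: [-3.141, -0.001, 2.753]
force: [-0.1, -0.4, 1.8]
grip_width: 0.0512
finger_force: 0.0
clock: 19.02
position: [0.4361, -0.298, 0.0309]
tool_rot: [-3.142, 0.001, 2.755]
force: [0.1, 0.3, 8.7]
grip_width: 0.0124
finger_force: 63.6
```

```bash
python3 -m handwheel '[{"dx":0,"dy":0,"dz":-2,"wx":0,"wy":0,"wz":0,"claw":5},{"dx":0,"dy":0,"dz":-4,"wx":0,"wy":0,"wz":0,"claw":5},{"dx":0,"dy":0,"dz":-5,"wx":0,"wy":0,"wz":0,"claw":5},{"dx":0,"dy":0,"dz":-5,"wx":0,"wy":0,"wz":0,"claw":5},{"dx":0,"dy":0,"dz":-2.5,"wx":0,"wy":0,"wz":0,"claw":5}]'; python3 -m handwheel '[{"dx":0.26,"dy":4.93,"dz":0,"wx":0,"wy":0,"wz":0,"claw":5},{"dx":0.26,"dy":4.93,"dz":0,"wx":0,"wy":0,"wz":0,"claw":5},{"dx":0.26,"dy":4.93,"dz":0,"wx":0,"wy":0,"wz":0,"claw":5},{"dx":0.26,"dy":4.93,"dz":0,"wx":0,"wy":0,"wz":0,"claw":5},{"dx":0.26,"dy":4.93,"dz":0,"wx":0,"wy":0,"wz":0,"claw":5},{"dx":0,"dy":0,"dz":0,"wx":0,"wy":0,"wz":0.165,"claw":5}]'; python3 -m handwheel '[{"dx":0,"dy":0,"dz":0,"wx":0,"wy":0,"wz":0.165,"claw":5},{"dx":0,"dy":0,"dz":0,"wx":0,"wy":0,"wz":0.165,"claw":5},{"dx":0,"dy":0,"dz":0,"wx":0,"wy":0,"wz":0.165,"claw":5},{"dx":0,"dy":0,"dz":0,"wx":0,"wy":0,"wz":0.165,"claw":5},{"dx":0,"dy":0,"dz":0,"wx":0,"wy":0,"wz":0.165,"claw":5},{"dx":0,"dy":0,"dz":0,"wx":0,"wy":0,"wz":0.165,"claw":5},{"dx":0,"dy":0,"dz":0,"wx":0,"wy":0,"wz":0,"claw":5}]'
python3 - <<'E'
from h import *
move([.517,.0205,.15],1.6)
f=grab('wrist'); print(px(f,np.array([.517,.0205,.096])))
cv2.imwrite('pics/w6.png',np.hstack([cv2.resize(f['frame'][30:230,180:380],(600,600),interpolation=2),cv2.resize(f['frame'][220:420,200:360],(200,250),interpolation=2) if 0 else cv2.copyMakeBorder(cv2.resize(f['frame'][200:420,190:370],(200,244)),0,356,0,0,0)]))
E
```

```text
clock: 19.65
position: [0.436, -0.298, 0.2179]
tool_rot: [3.142, 0.003, 2.755]
force: [0.6, 0.6, -0.9]
grip_width: 0.0129
finger_force: 62.2
clock: 20.4
position: [0.5174, -0.0607, 0.2152]
tool_rot: [3.14, -0.0, 2.592]
force: [0.3, -1.2, -1.3]
grip_width: 0.013
finger_force: 62.2
clock: 21.28
position: [0.5164, -0.0643, 0.2152]
tool_rot: [-3.141, 0.0, 1.601]
force: [-1.0, 0.1, -1.7]
grip_width: 0.0127
finger_force: 62.2
d cm [8.47 0.31 6.52] wz 0.001 rot [-3.141  0.     1.601] q [-0.51  0.47  0.72  1.92 -0.39  0.9   0.43]
[284.53261607 102.32517735]
```

View pics/w6.png

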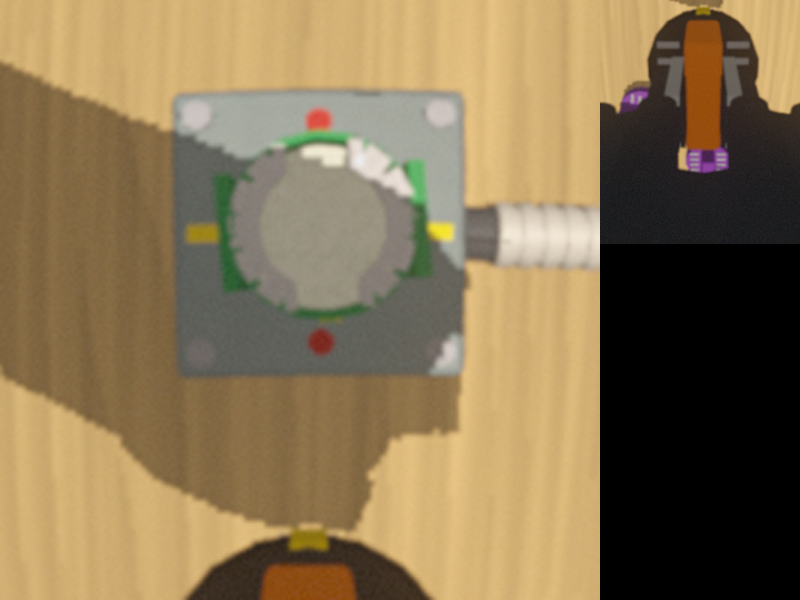

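Crop: the stage is seated, rim centre (322,226), full (287.3,105.3). The pad line is rotated about 4° CCW, i.e. stage x is about 94° mod 180 from base x, which matches 86° clockwise at the stop. The cap is held straight, with its mark at (309,540).

```bash
python3 - <<'E'
from h import *
f=grab('wrist'); P=lambda x,y,z:at(f,180+x/3,30+y/3,z)
c=P(322,226,.096); l=P(221,232,.096);r=P(426,218,.096)
print(c,(l+r)/2,np.linalg.norm(l-r),'stage x',np.arctan2(*(r-l)[1::-1])+np.pi/2)
y=P(202,234,.0245);z=P(440,231,.0245);a=P(318,119,.0245);b=P(320,342,.0245)
print('base',np.arctan2(*(z-y)[1::-1]),np.arctan2(*(a-b)[1::-1])-np.pi/2,(a+b)/2)
move([*c[:2],.15],1.675)
E
```

```text
[0.51908308 0.0181459  0.096     ] [0.51949173 0.01874345 0.096     ] 0.0544224124098375 stage x 1.6767983053911826
base 0.048727100523033494 0.042500230611387524 [0.5190447  0.02032842 0.0245    ]
d cm [8.24 0.54 6.52] wz -0.071 rot [ 3.142 -0.     1.604] q [-0.51  0.47  0.72  1.92 -0.39  0.9   0.43]
```

```bash
python3 -m handwheel '[{"dx":4.3,"dy":0.44,"dz":0,"wx":0,"wy":0,"wz":0,"claw":5},{"dx":4.27,"dy":0,"dz":0,"wx":0,"wy":0,"wz":-0.072,"claw":5},{"dx":0,"dy":0,"dz":3,"wx":0,"wy":0,"wz":0,"claw":5},{"dx":0,"dy":0,"dz":2.5,"wx":0,"wy":0,"wz":0,"claw":5},{"dx":0,"dy":0,"dz":1,"wx":0,"wy":0,"wz":0,"claw":5},{"dx":0,"dy":0,"dz":0,"wx":0,"wy":0,"wz":0,"claw":5}]' 80; python3 -c "
from h import *
move([.518,.0215,.12],1.675)"
```

```text
clock: 22.12
position: [0.5184, 0.021, 0.1501]
tool_rot: [-3.141, 0.0, 1.673]
force: [-0.2, -0.5, -2.1]
grip_width: 0.0123
finger_force: 83.2
d cm [ 0.06 -0.03  3.01] wz -0.002 rot [-3.141  0.     1.673] q [-0.6   0.55  0.62  1.98 -0.46  0.76  0.39]
```

```bash
python3 -m handwheel '[{"dx":0.05,"dy":-0.02,"dz":1.2,"wx":0,"wy":0,"wz":0,"claw":5},{"dx":0,"dy":0,"dz":0.8,"wx":0,"wy":0,"wz":0,"claw":5},{"dx":0,"dy":0,"dz":0.4,"wx":0,"wy":0,"wz":0,"claw":5},{"dx":0,"dy":0,"dz":0.4,"wx":0,"wy":0,"wz":0,"claw":5},{"dx":0,"dy":0,"dz":0,"wx":0,"wy":0,"wz":0,"claw":5}]'
```

```text
clock: 22.75
position: [0.518, 0.0217, 0.1219]
tool_rot: [-3.141, 0.0, 1.672]
force: [0.4, -0.9, -2.2]
grip_width: 0.0123
finger_force: 83.2
```

```bash
python3 -m handwheel '[{"dx":0,"dy":0,"dz":0.3,"wx":0,"wy":0,"wz":0,"claw":5},{"dx":0,"dy":0,"dz":0.25,"wx":0,"wy":0,"wz":0,"claw":5},{"dx":0,"dy":0,"dz":0.15,"wx":0,"wy":0,"wz":0,"claw":5},{"dx":0,"dy":0,"dz":0,"wx":0,"wy":0,"wz":0,"claw":5}]'
```

```text
clock: 23.25
position: [0.5181, 0.0216, 0.115]
tool_rot: [-3.141, 0.0, 1.672]
force: [-1.7, -1.2, -1.1]
grip_width: 0.0121
finger_force: 83.4
```

```bash
python3 -m handwheel '[{"dx":0,"dy":0,"dz":0.12,"wx":0,"wy":0,"wz":0,"claw":5},{"dx":0,"dy":0,"dz":0,"wx":0,"wy":0,"wz":0,"claw":5}]'
```

```text
clock: 23.5
position: [0.5183, 0.0215, 0.1149]
tool_rot: [3.141, -0.001, 1.671]
force: [-8.9, -0.8, 27.5]
grip_width: 0.0121
finger_force: 87.4
```

```bash
python3 -m handwheel '[{"dx":0,"dy":0,"dz":-0.2,"wx":0,"wy":0,"wz":0,"claw":5},{"dx":0,"dy":0,"dz":0,"wx":0,"wy":0,"wz":0.15,"claw":5},{"dx":0,"dy":0,"dz":0,"wx":0,"wy":0,"wz":0.15,"claw":5},{"dx":0,"dy":0,"dz":0,"wx":0,"wy":0,"wz":0.15,"claw":5},{"dx":0,"dy":0,"dz":0,"wx":0,"wy":0,"wz":0.15,"claw":5},{"dx":0,"dy":0,"dz":0,"wx":0,"wy":0,"wz":0.15,"claw":5},{"dx":0,"dy":0,"dz":0,"wx":0,"wy":0,"wz":0.15,"claw":5},{"dx":0,"dy":0,"dz":0,"wx":0,"wy":0,"wz":0.15,"claw":5}]';python3 -c "
from h import *
print(monitor.observe()['moment'])"
```

```text
clock: 24.5
position: [0.5182, 0.022, 0.1158]
tool_rot: [3.142, 0.0, 0.617]
force: [-0.8, -0.5, -1.7]
grip_width: 0.0124
finger_force: 83.2
[-0.15226173  0.22110642 -0.00112278]
```

```bash
python3 -m handwheel '[{"dx":0,"dy":0,"dz":0,"wx":0,"wy":0,"wz":0.15,"claw":5},{"dx":0,"dy":0,"dz":0,"wx":0,"wy":0,"wz":0.15,"claw":5},{"dx":0,"dy":0,"dz":0,"wx":0,"wy":0,"wz":0.12,"claw":5},{"dx":0,"dy":0,"dz":0,"wx":0,"wy":0,"wz":0.04,"claw":5},{"dx":0,"dy":0,"dz":0,"wx":0,"wy":0,"wz":0.04,"claw":5},{"dx":0,"dy":0,"dz":0,"wx":0,"wy":0,"wz":0,"claw":5}]';python3 -c "
from h import *
print(monitor.observe()['moment'])"
```

```text
clock: 25.25
position: [0.5183, 0.021, 0.1159]
tool_rot: [3.14, -0.0, 0.122]
force: [-0.9, -7.2, 0.6]
grip_width: 0.0128
finger_force: 83.9
[-1.62569548  0.33513153  0.68173972]
```

```bash
python3 -m handwheel '[{"dx":0,"dy":0,"dz":0,"wx":0,"wy":0,"wz":0.04,"claw":5},{"dx":0,"dy":0,"dz":0,"wx":0,"wy":0,"wz":0.03,"claw":5},{"dx":0,"dy":0,"dz":0,"wx":0,"wy":0,"wz":0,"claw":5}]';python3 -c "
from h import *
print(monitor.observe()['moment'])"
```

```text
clock: 25.62
position: [0.5184, 0.0211, 0.116]
tool_rot: [3.14, -0.0, 0.053]
force: [-1.2, -6.9, 1.6]
grip_width: 0.0122
finger_force: 86.6
[-1.61635619  0.29890441  1.41198671]
```

```bash
python3 -m handwheel '[{"dx":0,"dy":0.07,"dz":0,"wx":0,"wy":0,"wz":0,"claw":5},{"dx":0,"dy":0,"dz":0,"wx":0,"wy":0,"wz":0,"claw":60},{"dx":0,"dy":0,"dz":0,"wx":0,"wy":0,"wz":0,"claw":60},{"dx":0,"dy":0,"dz":0,"wx":0,"wy":0,"wz":0,"claw":60},{"dx":0,"dy":0,"dz":-3,"wx":0,"wy":0,"wz":0,"claw":60},{"dx":0,"dy":0,"dz":-5,"wx":0,"wy":0,"wz":0,"claw":60},{"dx":-4,"dy":0,"dz":-4,"wx":0,"wy":0,"wz":0,"claw":60},{"dx":-3,"dy":0,"dz":0,"wx":0,"wy":0,"wz":0,"claw":60}]'
python3 - <<'E'
from h import *
f=grab('wrist'); p=px(f,np.array([.518,.0206,.11])).astype(int);print(p)
x0=max(p[0]-100,0);y0=max(p[1]-75,0);print(x0,y0)
cv2.imwrite('pics/w7.png',cv2.resize(f['frame'][y0:y0+150,x0:x0+200],(800,600),interpolation=2))
E
```

```text
clock: 26.62
position: [0.448, 0.0171, 0.2375]
tool_rot: [-3.14, -0.003, 0.051]
force: [-0.4, 0.1, -0.9]
grip_width: 0.0508
finger_force: 0.0
[282 122]
182 47
```

View pics/w7.png

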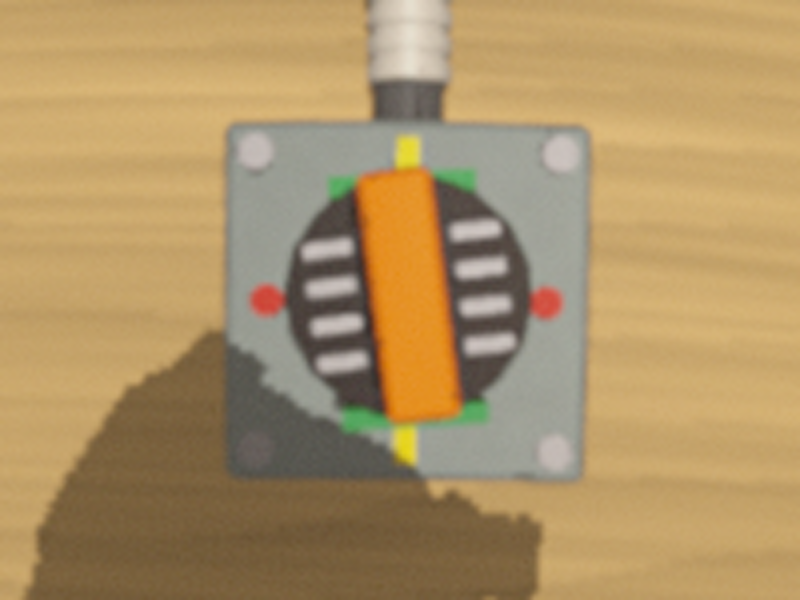

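The stack reads as locked. The bar leans 6.7° CCW, the pads 3.4°, and the base marks about -0.6°. Each joint is therefore about 4° off square, which is the 86° stop and within 5°. The gripper is clear.

```bash
python3 -c "
from workcell import job_done
print(job_done())"
```

```text
the job is handed in; nothing more can be done
None
```

The green stage is locked in the base and the black cap with the orange bar is locked on the green stage, both turned to their stops; I let go of the stack and handed the job in at about 27 s, with no verdict shown.

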